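# Turn the eccentric cam low, then push the specimen slide home

### The arm

A 6-joint arm with a two-finger parallel gripper is mounted at the origin on a cart in front of the work surface, level with it; the furniture and walls round the work are solid. World frame = base frame: x ahead of the robot, y to its left, z up, the work surface at z = 0. Lengths are in mm, angles in degrees, forces in N, time in s.
With the tool pointing down it reaches from about 300 to 850 mm from the base axis. Payload 4.2 kg.
Tool frame: the origin (TCP) lies on the centre line of the jaws, within the pads' length; the fingertips stand 14 mm ahead of it and the grasp point (between the pads) lies 5 mm behind it (env.finger_overhang is the z of the fingertips in the tool frame, in mm); z points along the fingers, y is the line along which they close (so a half turn about z gives the same grasp; the last joint's range is limited). The gripper opens to 91 mm and grips with 3 to 60 N. Pads are 32 mm wide; open, the fingers measure 118 mm over their backs; the gripper's body (76 mm by 178 mm) begins 60 mm behind the grasp point.
Start: joints at [-73.281, 18.312, 89.639, -0, 72.044, -1.146], TCP at [176.397, -547.29, 227.976] pointing down, gripper open.
Joint ranges: [-177.97, 177.97], [-48.28, 115.42], [12.27, 149.76], [-77.06, 257.06], [2.81, 150.46], [-146.56, 146.56]. Speed limits (degrees/s): [147.25, 147.25, 180, 180, 180, 180].

### API

Orientations are given as [roll, pitch, yaw] about the fixed x, y, z axes, in that order (R = Rz(yaw) Ry(pitch) Rx(roll)).
In Python, from workcell import sensors, viewer, env gives the robot as it stands. The module is installed in compiled form; this text tells all that it offers.
- The arm moves only by the tool step_arm, never from a script. Its argument "plan" is one flat list of numbers, 6 for each row, row after row: the shift along the tool's x, y, z in cm, then the turn, a rotation vector about the tool's x, y, z in rad. In form: [x, y, z, wx, wy, wz, x, y, z, wx, wy, wz, ...]. A call has 1 to 5 rows; each row shifts and turns the commanded pose from where the row before left it, along the tool's axes as they then stand; what a row does not reach is not made up. A row lasts 1/12 s, in which the tool goes at most 41.7 mm and 7.16 degrees, less where a joint would pass 70% of its speed; a pose out of reach is approached as far as the arm can. A call is refused whole if a number of a shift passes 4.17 or a number of a turn 0.125, either way. A call with a gripper value outside its range is refused whole. "hand" is the finger opening in cm, from 0 to 9.12, set as the call begins (left out, the last holds). The fingers move at their own pace and stop on an object; "newtons" is the grip in N (left out, the last holds). Time passes only in rows, so rows that do not move let the fingers close. It gives the time, the measured TCP pose, the force, the opening and the grip force at its end, in the units of the state.
- sensors.state(): the state, without advancing time (a new reading comes with each control period).
- viewer.grab_frame(name): name is "scene" or "top" or "wrist"; returns a dict with "img" (480x640x3 uint8, red, green, blue), "fx", "fy", "cx", "cy" (pixels), "k1" (the pictures are not rectified: a ray, as slopes to the right and down, at radius r is drawn at 1 + k1 r^2 times it, then the intrinsics apply), "position" and "attitude" of the camera in the world. Camera axes: x right, y down, z forward; pixel columns grow to the right and rows downward; lengths in mm; the calibration is good to about 2 mm. A picture is of the moment at which its call begins. There is no depth.
- env.job_done(): hands the job in; it is judged then, once.
Trained networks look in a picture, given as the dict that the camera call returned (one of the last four; its "shot" number tells which), for a name from the list of things; names that differ only in an ending like _2 or _b are one class to them, and where a whole thing is asked for, a point or a joint stands for the part that bears it (a point fixed in the world has none). Each returns a list of dicts, best first, with "score" (0 to 1); they miss things now and then, are a little off and sometimes report something else, mostly with a low value. They report only what shows in the picture. A call takes as long as a camera call.
- viewer.boxes_of(name, picture): "location" ([column, row] in pixels, amid what is visible of it).
- viewer.pinpoint(name, picture): "location" ([column, row] in pixels: a listed point, or the origin of a listed thing).
The state is a dict: "time_s": time; "qpos": joint angles; "qvel": joint speeds; "effort": joint torques, N m; "ee_pos": TCP position; "ee_rot": TCP orientation; "force": force on the tool from outside, world axes, zero at the start; "torque": the same for the moment, N m; "gripper_width": finger opening in mm; "gripper_force": force on a finger pad.
Only numpy, scipy, OpenCV 4.12 (cv2) and the standard library are available. Lean on these libraries where they do the work, as an engineer would, in place of code of your own. Each camera call takes 0.05 s, during which the arm holds its last target. There are 200 camera calls.

### The job

The specimen slide on the trimming fixture is blocked by its brass eccentric cam: with the fingertips, push the lever round until it lies over the red line on the base (cam at its low point), leaving the slide back until then, and then push the black plate at the back of the slide forward until the slide is fully home. Only push, gently: do not pinch or lift anything and never force the slide against the cam. The chuck must ride along untouched and upright in its pocket, and the things standing around the fixture stay where they are.

Things in the scene. Friction and masses are not known exactly. Their poses are not given: they have to be found in the camera images.
- fixture: grey-painted metal trimming fixture bolted to the bench: plate 220 x 104 x 10 mm. Origin on the bench, z up, +x = forward, the way the slide travels towards the cam; the plate reaches from x = -100 to +120 mm and y = -52 to +52 mm. Two dark guide rails (tops 21 mm above the bench) flank the slide at y = -43 to -34 and +34 to +43 mm, from x = -99 to +13 mm
- slide (a joint): travel of the blue follower slide, metres: 0 = pulled back (start), grows as it goes forward, 0.040 = fully home on its stop. Moves with about 2 N and stays where it is left. With the cam's lobe in the way its steel nose meets the cam rim after only 22 to 33 mm; with the cam low it goes home with 1.5 mm to spare before the rim
- push_face (a point): centre of the back (-x) face of the black upright push plate at the rear of the slide, 8 mm thick, 50 mm wide across fixture y, from 13 to 59 mm above the bench (this point is at 44 mm). Moves with the slide; push here in fixture +x. Free air behind it above the plate (10 mm high)
- cam (a joint): angle of the brass eccentric cam about its upright axle, rad: 0 = low point towards the slide, lever pointing straight forward (fixture +x) over the red line on the base; positive = lever swung anticlockwise seen from above, towards fixture +y. Starts at 1.2 to 2.0; end stops at -0.6 and 2.2, no stop or detent at 0. Friction 0.22 N m (about 4 N at the pin), stays where it is left
- lever_pin (a point): the lever's upright steel pin, 12 mm diameter, from 28 mm above the bench up to a red ball 20 mm in diameter whose top is 66 mm above the bench. The point lies on the pin's axis 45 mm above the bench and 52 mm from the cam axle. The lever bar below (10 mm wide, 29 to 36 mm above the bench) runs from the axle to the pin
- cam_axis (a point): on the axle of the cam, fixed, 45 mm above the bench, at fixture x = +50 mm, y = 0. The brass disc (60 mm diameter, 15 to 28 mm above the bench) sits 14 mm off-centre towards the lever: rim 16 mm from the axle on the low side, 44 mm under the lever
- index_mark (a point): middle of the red line 20 mm long on the base plate, straight ahead of the cam axle, 10 mm above the bench; the lever is over it when the cam is low
- pocket (a point): centre of the slide's shallow square pocket (36 mm inside, rim 5.5 mm high, floor 24 mm above the bench), given 38 mm above the bench, where the chuck's centre should be. Moves with the slide
- chuck_centre (a point): centre, half-way up, of the grey specimen chuck (29 x 37 x 28 mm, stepped round body, brass clamp screw to one side) standing loose in the pocket; its top is 52 mm above the bench. z up
- chuck_flat_centre (a point): centre of a bystander beside the fixture, loose on the bench: second specimen chuck 29 x 37 x 28 mm
- vial_1_centre (a point): centre of a bystander beside the fixture, loose on the bench: small glass vial with white cap, 22 mm diameter, 47 mm tall, standing upright
- grid_box_centre (a point): centre of a bystander beside the fixture, loose on the bench: flat grid storage box 34 x 75 x 13 mm
- tweezers_black_centre (a point): centre of a bystander beside the fixture, loose on the bench: black tweezers 14 x 126 x 10 mm

How it is judged (in metres and radians):
On the way, in this order (a step that is already met when the one before it is completed fails the run):
1. cam turned to its low point, lever over the red line, with the slide still back (value of joint cam between -0.25 and 0.25 rad and value of joint slide below 0.015 m), for 0.2 s.
2. slide pushed fully home with the cam low (value of joint cam between -0.25 and 0.25 rad and value of joint slide above 0.037 m), for 0.2 s.
At the end, for the whole second after the job is handed in: Cam within 0.25 rad of its low point (lever over the red line), slide at rest within 3 mm of fully home, chuck upright within 0.15 rad and within 12 mm of the pocket centre (all of step 2 and velocity of joint slide below 0.005 m/s and distance between chuck_centre and pocket below 0.012 m and angle between chuck_centre's own z axis and vertical below 0.15 rad); the robot touches nothing.
It fails at once if slide forced against the cam (over 15 N) (contact force between slide and cam above 15 N).
It fails at once if cam or slide pinched or pushed hard by the fingers (over 25 or 30 N) (contact force between the fingers and cam above 25 N or contact force between the fingers and slide above 30 N).
It fails at once if chuck touched by the robot (contact force between chuck_round and the fingers above 1 N or contact force between chuck_round and the arm above 1 N).
It fails at once if chuck lifted, tipped or shaken out of its pocket (distance between chuck_centre and pocket above 0.02 m or angle between chuck_centre's own z axis and vertical above 0.5 rad).
It fails at once if a bystander moved by more than 15 mm or lifted (distance of any of chuck_flat_centre, vial_1_centre, grid_box_centre, tweezers_black_centre from where it was at the start of the episode above 0.015 m).
It also fails if it takes over 58 s, if anything falls off the work surface, if the arm or the gripper's body presses on something with over 40 N, if the wrist force passes 120 N, or if a joint passes its speed limit or range.

## Working session

There is one attempt and no reset: what is moved stays moved. The work goes in short steps, Python scripts to look and compute and a tool call to move; the robot and the scene stay as the last step left them, time stands still between calls to the robot, and variables do not carry over. Pictures are saved under pics/ and viewed, at most 10 in all, crops included, and the job is handed in when it is done.

Besides the shell and the picture viewer there is one more tool, called after ">>>" in YAML: its name, and indented under it one key for each argument. step_arm: Moves the arm, as the interface text tells. Its arguments: {"type":"object","properties":{"plan":{"type":"array","items":{"type":"number"}},"hand":{"type":"number"},"newtons":{"type":"number"}},"required":["plan"]}

```bash
mkdir -p pics; cat > h.py <<'E'
import numpy as np, cv2
from scipy.spatial.transform import Rotation as R
from workcell import sensors, viewer, env
def rot(a):
    a=np.array(a,float)
    if a.shape==(3,3): return a
    if a.size==4: return R.from_quat(a).as_matrix()
    return R.from_euler('xyz',a,degrees=True).as_matrix()
def ray(p,px):
    K=np.array([[p['fx'],0,p['cx']],[0,p['fy'],p['cy']],[0,0,1]])
    u=cv2.undistortPoints(np.array([[px]],float),K,np.array([p['k1'],0,0,0,0]))[0,0]
    d=rot(p['attitude'])@np.array([u[0],u[1],1]); return np.array(p['position'],float),d
def atz(p,px,z):
    o,d=ray(p,px); return o+d*(z-o[2])/d[2]
def proj(p,X):
    c=rot(p['attitude']).T@(np.array(X,float)-np.array(p['position']))
    s=c[:2]/c[2]; s=s*(1+p['k1']*(s@s)); return [p['fx']*s[0]+p['cx'],p['fy']*s[1]+p['cy']]
E
python3 - <<'E'
from h import *
print(sensors.state())
Z=dict(push_face=44,lever_pin=45,cam_axis=45,index_mark=10,pocket=38,chuck_centre=38,fixture=0,chuck_flat_centre=14,vial_1_centre=23,grid_box_centre=6,tweezers_black_centre=5)
for n in ['top','scene']:
    p=viewer.grab_frame(n); cv2.imwrite(f'pics/{n}0.png',p['img'][:,:,::-1])
    print(n,{k:v for k,v in p.items() if k!='img'})
    for k,z in Z.items():
        for d in viewer.pinpoint(k,p)[:2]: print(k,round(d['score'],2),np.round(d['location'],1),atz(p,d['location'],z).round(1))
E
```

```text
{'time_s': 0.0, 'qpos': array([-7.32810746e+01,  1.83516267e+01,  8.97057567e+01, -1.01963544e-03,
        7.20431031e+01, -1.14712182e+00]), 'qvel': array([ 0.065587  , -0.06564564,  0.03557682,  0.00351093,  0.08684861,
       -0.03433147]), 'effort': array([-1.27085532e-03, -4.12466490e+01, -2.31981343e+01,  7.24737416e-02,
        4.58451617e-02, -1.65470283e-04]), 'ee_pos': array([ 176.2539591 , -546.82431089,  227.12479807]), 'ee_rot': array([-1.79899514e+02, -1.04248788e-03,  1.78663615e+01]), 'force': array([ 0.00140776,  0.86792386, -0.29858683]), 'torque': array([0.00319423, 0.02811962, 0.01919795]), 'gripper_force': 0.0, 'gripper_width': 91.22395450477418}
top {'fx': 509.59677604494783, 'fy': 509.59677604494783, 'cx': 323.3949017232567, 'cy': 242.07945859866322, 'k1': 0.013499870811093112, 'position': array([398.93460875,  28.21107887, 896.00198122]), 'attitude': array([-169.52258389,    1.64931505,  -89.23612284]), 'shot': 1}
push_face 0.79 [435.2 246. ] [ 551.  -133.9   44. ]
lever_pin 0.56 [353.7 227.9] [581.    3.5  45. ]
lever_pin 0.56 [342.7 185.4] [656.1  22.7  45. 
[... 787 characters left out ...]
n': array([163.42920861, 634.7365859 , 532.21455591]), 'attitude': array([-121.73992802,    0.54470667, -144.32252835]), 'shot': 2}
lever_pin 0.93 [328.1 246.6] [588.4  -3.2  45. ]
cam_axis 0.75 [332.8 250.9] [572.1   4.6  45. ]
cam_axis 0.56 [313.5 236.2] [635.5 -19.1  45. ]
index_mark 0.75 [288.1 259.6] [658.3  38.6  10. ]
pocket 0.81 [355.1 231.5] [580.9 -94.6  38. ]
fixture 0.75 [335.2 251.4] [604.6 -54.9   0. ]
chuck_flat_centre 0.65 [377.2 260.1] [506.  -58.2  14. ]
vial_1_centre 0.73 [293.7 224.8] [722.2 -63.6  23. ]
vial_1_centre 0.27 [379.5 262.1] [493.  -42.6  23. ]
grid_box_centre 0.73 [336.8 223.8] [ 661.2 -147.9    6. ]
tweezers_black_centre 0.6 [332.2 291.3] [530.4  68.6   5. ]
```

```bash
python3 - <<'E'
import cv2
a=cv2.imread('pics/top0.png')[110:330,250:510]; cv2.imwrite('pics/top0c.png',cv2.resize(a,(709,600),interpolation=cv2.INTER_CUBIC))
a=cv2.imread('pics/scene0.png')[170:340,220:440]; cv2.imwrite('pics/scene0c.png',cv2.resize(a,(776,600),interpolation=cv2.INTER_CUBIC))
E
```

```text
(no output)
```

View pics/top0c.png

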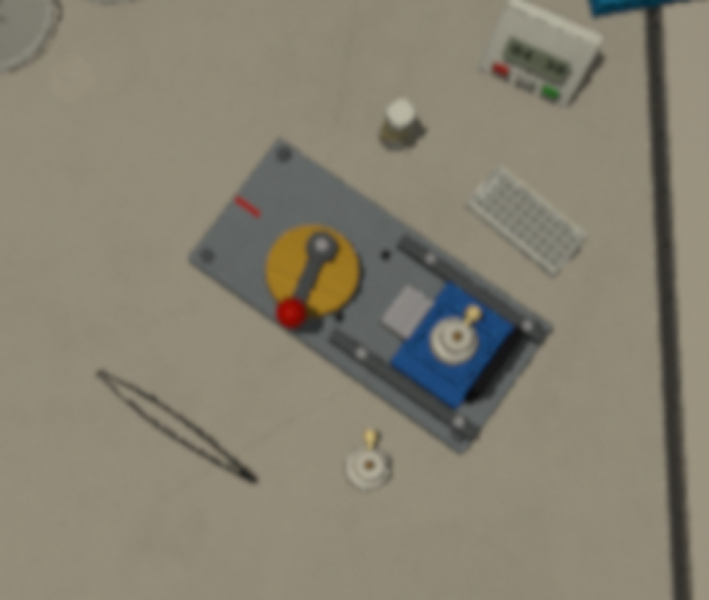

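View pics/scene0c.png

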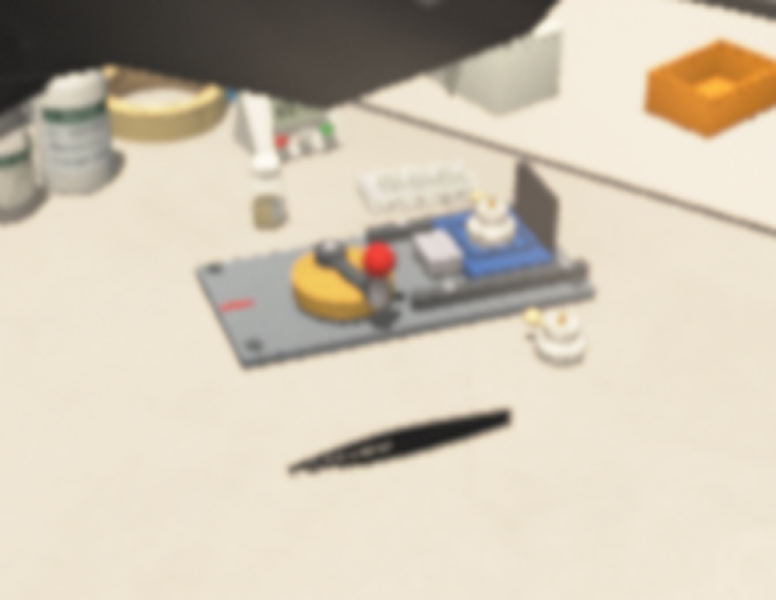

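The top crop shows the fixture running lower right to upper left. The plate corners are at crop (280,140), (190,260), (463,453) and (552,328), the red ball at (292,313), and the red line at (247,207). The second chuck, tweezers, grid box and vial all stand clear of the plate. Next I fit the fixture pose.

```bash
cat >> h.py <<'E'
def fitpose(pairs):  # [(picture,px,[x,y,z] fixture)]
    from scipy.optimize import least_squares
    def f(v):
        return np.ravel([np.array(proj(p,fx2w(v,X)))-px for p,px,X in pairs])
    return least_squares(f,[605,-60,0.95],x_scale=[10,10,.1],loss='soft_l1',f_scale=2)
def fx2w(v,X):
    c,s=np.cos(v[2]),np.sin(v[2]); return np.array([v[0]+c*X[0]-s*X[1],v[1]+s*X[0]+c*X[1],X[2]])
def w2fx(v,W):
    c,s=np.cos(v[2]),np.sin(v[2]); d=np.array(W[:2])-v[:2]; return np.array([c*d[0]+s*d[1],-s*d[0]+c*d[1]])
E
python3 - <<'E'
from h import *
p=viewer.grab_frame('top'); s=viewer.grab_frame('scene')
c=lambda x,y:[250+x*260/709,110+y*220/600]; e=lambda x,y:[220+x*220/776,170+y*170/600]
P=[(p,c(280,140),[120,-52,10]),(p,c(190,260),[120,52,10]),(p,c(463,453),[-100,52,0]),(p,c(552,328),[-100,-52,10]),
(p,c(247,207),[112,0,10])][:4]
S=[(s,e(197,268),[120,-52,10]),(s,e(243,365),[120,52,5]),(s,e(594,293),[-100,52,5])]
for Q in (P,S,P+S):
    r=fitpose(Q); v=r.x; print(v.round(3),np.degrees(v[2]).round(1),np.abs(r.fun).max().round(2))
print('index',w2fx(v,atz(p,c(247,207),10)),w2fx(v,atz(s,e(236,304),10)))
for pp,q in((p,c(292,313)),(s,e(379,260))):
    b=w2fx(v,atz(pp,q,56)); d=b-[50,0]; print('ball',b,np.hypot(*d),np.arctan2(d[1],d[0]))
for n in['push_face','pocket']:
  for pp in (p,s):
    for d in viewer.pinpoint(n,pp)[:1]: print(n,w2fx(v,atz(pp,d['location'],44 if n[1]=='u' else 38)))
E
```

```text
[602.185 -62.473   0.952] 54.5 1.77
[604.217 -56.75    0.957] 54.8 0.99
[603.284 -60.935   0.952] 54.6 2.31
index [107.28895001  -0.33577658] [111.7139309   -0.20063939]
ball [36.98207656 49.85964031] 51.53105919839732 1.8261864091331763
ball [42.04336304 51.29792603] 51.91132137576801 1.724676535133626
push_face [-85.61398631   2.22023759]
push_face [-38.13181405 121.75107211]
pocket [-50.8274482    4.47075022]
pocket [-44.74111764   4.66553951]
```

>>> step_arm:
  plan: [2,-1.4,0,0,0,0,3.4,-2.3,0,0,0,0,3.4,-2.3,0,0,0,0,3.4,-2.3,0,0,0,0,3.4,-2.3,0,0,0,0]
  hand: 0.8

```text
time_s: 1.92
ee_pos: [293.0, -397.1, 228.0]
ee_rot: [180.0, -0.0, 17.8]
force: [1.5, -0.3, 0.2]
gripper_width: 60.6
gripper_force: 0.0
```

>>> step_arm:
  plan: [3.4,-2.3,0,0,0,0,3.4,-2.3,0,0,0,0,3.4,-2.3,0,0,0,0,3.4,-2.3,0,0,0,0,3.4,-2.3,0,0,0,0]

```text
time_s: 2.33
ee_pos: [419.8, -235.2, 228.3]
ee_rot: [180.0, -0.0, 17.9]
force: [-0.1, -0.5, 0.4]
gripper_width: 27.3
gripper_force: 0.0
```

>>> step_arm:
  plan: [3.4,-2.3,0,0,0,0,3.4,-2.3,0,0,0,0,3.4,-2.3,0,0,0,0,3.4,-2.3,0,0,0,0,3.1,-2.7,0,0,0,0]

```text
time_s: 2.75
ee_pos: [542.8, -70.8, 228.0]
ee_rot: [180.0, -0.0, 17.9]
force: [1.3, -1.4, 0.7]
gripper_width: 8.0
gripper_force: 0.0
```

>>> step_arm:
  plan: [0,0,0,0,0,-0.12,0,0,0,0,0,-0.12,0,0,0,0,0,-0.12,0,0,0,0,0,-0.12,0,0,0,0,0,-0.12]

```text
time_s: 3.17
ee_pos: [541.4, -72.2, 227.9]
ee_rot: [-180.0, 0.0, 52.6]
force: [-0.2, 0.2, -0.5]
gripper_width: 8.0
gripper_force: 0.0
```

>>> step_arm:
  plan: [0,0,0,0,0,-0.12,0,0,0,0,0,-0.12,0,0,0,0,0,-0.01,0,0,0,0,0,0]

```text
time_s: 3.5
ee_pos: [541.3, -72.4, 228.0]
ee_rot: [180.0, 0.0, 66.4]
force: [-0.3, -0.5, -0.3]
gripper_width: 8.1
gripper_force: 0.0
```

```bash
python3 - <<'E'
from h import *
v=[603.3,-60.5,.952]
st=sensors.state(); print(st['time_s'],st['ee_pos'],st['ee_rot'],st['gripper_width'])
for n in ['wrist','top']:
    p=viewer.grab_frame(n); cv2.imwrite(f'pics/{n}1.png',p['img'][:,:,::-1])
    for k,z in dict(lever_pin=45,cam_axis=45,index_mark=10,pocket=38,push_face=44).items():
        for d in viewer.pinpoint(k,p)[:1]:
            w=atz(p,d['location'],z);print(n,k,round(d['score'],2),np.round(d['location'],0),w.round(1),w2fx(v,w).round(1))
E
```

```text
3.5 [541.34159735 -72.41841185 227.97269067] [1.79991358e+02 2.11267714e-03 6.64239075e+01] 8.135130538217412
wrist lever_pin 0.9 [338. 112.] [586.2   2.8  45. ] [41.7 50.7]
wrist cam_axis 0.7 [403. 106.] [633.9 -13.   45. ] [56.5  2.6]
wrist index_mark 0.88 [417.  41.] [669.3  29.   10. ] [111.2  -1.8]
wrist pocket 0.84 [372. 233.] [ 573.9 -100.6   38. ] [-49.7   0.7]
wrist push_face 0.73 [363. 271.] [ 554.1 -126.7   44. ] [-82.4   1.7]
top lever_pin 0.91 [357. 226.] [583.7  -2.3  45. ] [36.  49.7]
top cam_axis 0.93 [367. 196.] [637.7 -19.5  45. ] [53.4 -4.2]
top index_mark 0.57 [346. 183.] [672.   16.7  10. ] [102.8 -11.2]
```

View pics/wrist1.png

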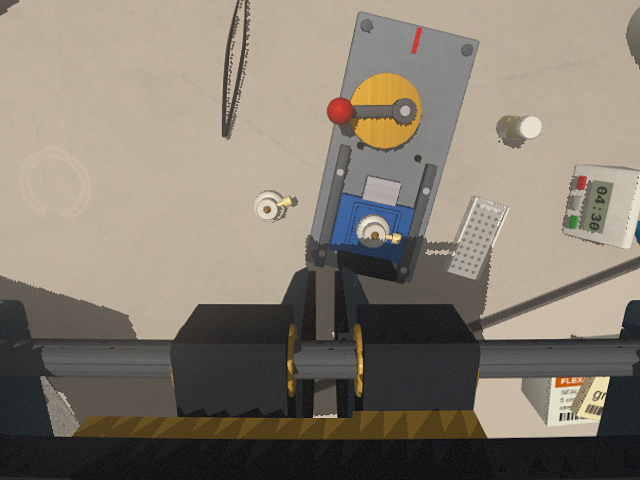

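The wrist image shows the ball at (340,111), the axle at (404,110), the red line around (417,40), and the plate's front corners at (361,12) and (478,41). I refit with these.

```bash
python3 - <<'E'
from h import *
p=viewer.grab_frame('wrist')
c=lambda x,y:[x,y]
W=[(p,[361,12],[120,52,10]),(p,[478,41],[120,-52,10]),(p,[405,283],[-100,-52,10]),(p,[404,110],[50,0,38]),(p,[417,40],[110,0,10])]
r=fitpose(W); v=r.x; print(v.round(3),r.fun.round(1))
# red line
img=p['img'].astype(int); m=(img[...,0]>170)&(img[...,1]<70)&(img[...,2]<70)
n,l,s,ce=cv2.connectedComponentsWithStats(m.astype(np.uint8))
for i in range(1,n):
    if s[i,4]>30: print(ce[i],s[i,4])
b=w2fx(v,atz(p,[340,111],56)); d=b-[50,0]; print(b,np.hypot(*d),np.arctan2(d[1],d[0]))
th=np.arctan2(d[1],d[0])
for D in (45,26):
    x=[50+52*np.cos(th)-D*-np.sin(th)*-1,52*np.sin(th)-D*np.cos(th)*-1,56]; print(D,fx2w(v,x),'yaw',np.degrees(v[2]+th)-90)
E
```

```text
[603.657 -56.983   0.928] [-1.9 -2.5  2.4  1.5  0.8  0.8 -0.9  1.2  0.1 -1.3]
[416.75  40.2 ] 100
[338.62546816 108.32958801] 267
[37.84273801 49.28934951] 50.76651450086857 1.8126204121584704
45 [568.18622666 -38.10258841  56.        ] yaw 67.03610745852671
26 [575.59909479 -20.60832118  56.        ] yaw 67.03610745852671
```

>>> step_arm:
  plan: [2.0,0.5,2.0,0,0,-0.01,2.0,0.6,3.2,0,0,0,0,0,4,0,0,0,0,0,4,0,0,0,0,0,4,0,0,0]

```text
time_s: 4.57
ee_pos: [567.5, -39.6, 54.7]
ee_rot: [179.9, -0.0, 67.2]
force: [0.3, -0.2, -0.3]
gripper_width: 8.1
gripper_force: 0.0
```

>>> step_arm:
  plan: [0,0,0,0,0,0]

```text
time_s: 4.65
ee_pos: [561.5, -39.4, 48.9]
ee_rot: [-179.2, 0.3, 67.2]
force: [-1.4, 0.4, -0.6]
gripper_width: 8.1
gripper_force: 0.0
```

```bash
python3 - <<'E'
from h import *
v=[603.5,-59,.943]
st=sensors.state(); print(st['time_s'],st['ee_pos'],st['ee_rot'],w2fx(v,st['ee_pos']))
for n in ['wrist','top','scene']:
    p=viewer.grab_frame(n); cv2.imwrite(f'pics/{n}2.png',p['img'][:,:,::-1])
    img=p['img'].astype(int); m=(img[...,0]>110)&(img[...,1]<50)&(img[...,2]<50)
    k,l,s,ce=cv2.connectedComponentsWithStats(m.astype(np.uint8))
    for i in range(1,k):
        if s[i,4]>25:
            w=atz(p,ce[i],56); print(n,ce[i].round(0),s[i,4],w.round(1),w2fx(v,w).round(1))
E
```

```text
4.65 [561.49495399 -39.36453971  48.86969737] [-179.15025589    0.28065862   67.15876367] [-8.78075136 45.5288216 ]
wrist [355. 225.] 242 [588.7  -4.3  56. ] [35.5 44.1]
top [215. 349.] 47 [375.8 228.5  56. ] [ 98.9 353.2]
```

View pics/wrist2.png

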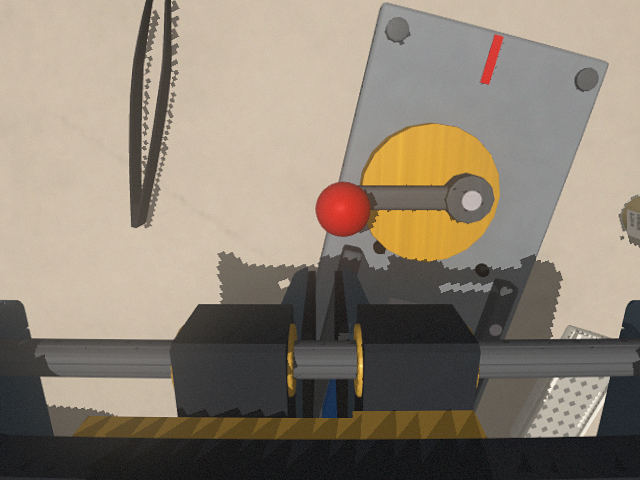

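The ball is at (343,209), ahead of the finger gap and slightly left of the line the fingers will follow. The axle is at (471,200) and the red line at (492,60). I measure again now the arm has settled.

```bash
python3 - <<'E'
from h import *
st=sensors.state(); print(st['time_s'],st['ee_pos'],st['ee_rot'])
p=viewer.grab_frame('wrist'); cv2.imwrite('pics/wrist3.png',p['img'][:,:,::-1])
st=sensors.state(); print(st['ee_pos'],st['ee_rot'])
hsv=cv2.cvtColor(p['img'],cv2.COLOR_RGB2HSV)
def comp(m):
    k,l,s,ce=cv2.connectedComponentsWithStats(m.astype(np.uint8)); return [(ce[i],s[i]) for i in range(1,k) if s[i,4]>150]
red=((hsv[...,0]<6)|(hsv[...,0]>174))&(hsv[...,1]>150)&(hsv[...,2]>70)
for c in comp(red): print('red',c[0].round(1),c[1])
br=(hsv[...,0]>15)&(hsv[...,0]<28)&(hsv[...,1]>150)&(hsv[...,2]>150)
for c in comp(br): print('br',c[0].round(1),c[1])
for k in ['lever_pin','cam_axis','index_mark']:print(k,[(round(d['score'],2),d['location']) for d in viewer.pinpoint(k,p)[:2]])
E
```

```text
4.8 [568.48955794 -40.13740707  57.46569615] [ 1.79871446e+02 -3.98562525e-02  6.71287455e+01]
[569.25684184 -40.25520817  58.49320304] [ 1.79732072e+02 -8.17154481e-02  6.71265228e+01]
red [466.   67.4] [456  44  21  47 381]
red [324.4 209.2] [ 300  184   50   51 2013]
br [407.3 190.9] [ 344  128  130  131 9535]
br [359.5 365.5] [357 333   6  63 254]
lever_pin [(0.81, [325.6, 207.4])]
cam_axis [(0.57, [447.2, 203.3])]
index_mark [(0.88, [466.6, 68.5])]
```

```bash
python3 - <<'E'
from h import *
from scipy.optimize import least_squares
for i in range(3): p=viewer.grab_frame('wrist')
st=sensors.state(); print(st['time_s'],st['ee_pos'],st['ee_rot'])
hsv=cv2.cvtColor(p['img'],cv2.COLOR_RGB2HSV)
red=((hsv[...,0]<6)|(hsv[...,0]>174))&(hsv[...,1]>150)&(hsv[...,2]>70)
k,l,s,ce=cv2.connectedComponentsWithStats(red.astype(np.uint8)); I=[i for i in range(1,k) if s[i,4]>150]; print([(ce[i].round(1),s[i,4]) for i in I])
line=min(I,key=lambda i:s[i,4]); ball=max(I,key=lambda i:s[i,4])
br=((hsv[...,0]>15)&(hsv[...,0]<28)&(hsv[...,1]>150)&(hsv[...,2]>150)).astype(np.uint8)
cs=max(cv2.findContours(br,cv2.RETR_EXTERNAL,cv2.CHAIN_APPROX_NONE)[0],key=cv2.contourArea); (cx,cy),rr=cv2.minEnclosingCircle(cs)
A=atz(p,[cx,cy],28); B=atz(p,ce[ball],56); L=atz(p,ce[line],10)
print('disc',A,rr,'ball',B,'line',L)
# disc centre + 38*u = ball ; axle = disc -14*u
u=(B-A)[:2]; print('disc-ball',np.hypot(*u)); u/=np.hypot(*u)
ax=(A[:2]-14*u+B[:2]-52*u)/2; f=L[:2]-ax; print('axle',ax,'dist line',np.hypot(*f),'yaw',np.arctan2(f[1],f[0]),'theta',np.arctan2(u[1],u[0])-np.arctan2(f[1],f[0]))
E
```

```text
5.15 [567.87379569 -40.09781366  57.36354177] [ 1.79853239e+02 -4.17048800e-02  6.71372158e+01]
[(array([466.3,  67.3]), np.int32(379)), (array([325.1, 208.8]), np.int32(2004))]
disc [622.3523909  -10.27699881  28.        ] 67.02272033691406 ball [586.89157687   3.03715377  56.        ] line [668.91483216  30.25960657  10.        ]
disc-ball 37.877909005327396
axle [635.51616188 -15.21948138] dist line 56.42533665539439 yaw 0.9373709428219856 theta 1.8450469404004435
```

>>> step_arm:
  plan: [0,0.25,0,0,0,-0.04,0.4,0,0,0,0,0,0.4,0,0,0,0,0,0.4,0,0,0,0,0,0.2,0,0,0,0,0]

```text
time_s: 5.57
ee_pos: [574.6, -27.2, 56.0]
ee_rot: [180.0, -0.0, 69.4]
force: [-0.2, -0.1, 0.7]
gripper_width: 7.8
gripper_force: 0.0
```

>>> step_arm:
  plan: [0.1,0,0,0,0,0,0.1,0,0,0,0,0,0.1,0,0,0,0,0,0.1,0,0,0,0,0]

```text
time_s: 5.9
ee_pos: [575.8, -24.1, 55.9]
ee_rot: [-180.0, 0.0, 69.4]
force: [-0.3, -0.4, 0.2]
gripper_width: 8.0
gripper_force: 0.0
```

>>> step_arm:
  plan: [0.15,0,0,0,0,0,0.15,0,0,0,0,0,0.26,-0.12,0,0,0,0.05,0.26,-0.12,0,0,0,0.05,0.26,-0.12,0,0,0,0.05]

```text
time_s: 6.32
ee_pos: [576.3, -13.9, 55.9]
ee_rot: [180.0, 0.1, 60.7]
force: [-1.1, -4.7, -0.1]
gripper_width: 8.6
gripper_force: 2.3
```

>>> step_arm:
  plan: [0.26,-0.12,0,0,0,0.05,0.26,-0.12,0,0,0,0.05,0.26,-0.12,0,0,0,0.05,0.26,-0.12,0,0,0,0.05,0.26,-0.12,0,0,0,0.05]

```text
time_s: 6.73
ee_pos: [578.8, 0.1, 55.9]
ee_rot: [179.9, 0.1, 46.4]
force: [-0.6, -4.6, 0.2]
gripper_width: 8.2
gripper_force: 2.4
```

```bash
cat > arc.py <<'E'
from h import *
ax=np.array([635.5,-15.2]); F=.942
p=viewer.grab_frame('wrist')
st=sensors.state(); e=st['ee_pos']; a=np.radians(st['ee_rot'][2])+np.pi/2
d=e[:2]-ax; print(st['time_s'],e,st['ee_rot'][2],st['force'],'radial',d@[np.cos(a),np.sin(a)],'D',d@[np.sin(a),-np.cos(a)]*-1,'tool theta',a-F)
hsv=cv2.cvtColor(p['img'],cv2.COLOR_RGB2HSV)
red=((hsv[...,0]<6)|(hsv[...,0]>174))&(hsv[...,1]>150)&(hsv[...,2]>70)
k,l,s,ce=cv2.connectedComponentsWithStats(red.astype(np.uint8))
for i in range(1,k):
    if s[i,4]>150:
        b=atz(p,ce[i],56 if s[i,4]>800 else 10); q=b[:2]-ax; print(s[i,4],ce[i].round(),b.round(1),'r',np.hypot(*q),'theta',np.arctan2(q[1],q[0])-F)
E
python3 arc.py
```

```text
6.7833 [5.79073774e+02 5.22613549e-01 5.58952223e+01] 46.321832587880955 [-0.7800917  -4.83682797  0.2400576 ] radial 51.66730434569347 D 27.5972680950576 tool theta 1.4372648210110246
359 [421. 112.] [668.9  30.2  10. ] r 56.38188780540681 theta -0.005650168029450731
1898 [326. 263.] [596.7  18.3  56. ] r 51.230063362080614 theta 1.4868188653697898
```

>>> step_arm:
  plan: [0.32,-0.15,0,0,0,0.06,0.32,-0.15,0,0,0,0.06,0.32,-0.15,0,0,0,0.06,0.32,-0.15,0,0,0,0.06,0.32,-0.15,0,0,0,0.06]

```text
time_s: 7.2
ee_pos: [586.4, 15.7, 55.9]
ee_rot: [179.9, 0.1, 29.2]
force: [-0.6, -6.3, 1.6]
gripper_width: 8.2
gripper_force: 2.8
```

>>> step_arm:
  plan: [0.32,-0.15,0,0,0,0.06,0.32,-0.15,0,0,0,0.06,0.32,-0.15,0,0,0,0.06,0.32,-0.15,0,0,0,0.06,0.32,-0.15,0,0,0,0.06]

```text
time_s: 7.62
ee_pos: [597.6, 28.4, 55.7]
ee_rot: [179.9, 0.2, 12.1]
force: [-2.5, -7.0, 1.4]
gripper_width: 8.0
gripper_force: 2.8
```

```bash
python3 arc.py
```

```text
7.6667 [598.13157087  28.88391723  55.71784959] 11.928588415869061 [-1.76260338 -5.68804741  0.51778695] radial 50.85573827067386 D 27.449683760541472 tool theta 0.8369894697670663
335 [355. 141.] [668.8  30.1  10. ] r 56.2077300093287 theta -0.004762166243444721
1948 [328. 263.] [622.5  33.5  56. ] r 50.443037821083266 theta 0.8900247471397378
```

>>> step_arm:
  plan: [0.32,-0.17,0,0,0,0.06,0.32,-0.17,0,0,0,0.06,0.32,-0.17,0,0,0,0.06,0.32,-0.16,0,0,0,0.06,0.32,-0.16,0,0,0,0.06]

```text
time_s: 8.08
ee_pos: [611.5, 38.5, 55.3]
ee_rot: [179.8, 0.3, -5.2]
force: [-4.1, -5.4, 1.7]
gripper_width: 7.9
gripper_force: 2.7
```

>>> step_arm:
  plan: [0.32,-0.16,0,0,0,0.06,0.32,-0.16,0,0,0,0.06,0.32,-0.16,0,0,0,0.06,0.32,-0.16,0,0,0,0.06,0.32,-0.16,0,0,0,0.06]

```text
time_s: 8.5
ee_pos: [628.1, 43.4, 55.2]
ee_rot: [179.7, 0.3, -22.4]
force: [-4.8, -1.9, 1.5]
gripper_width: 7.9
gripper_force: 2.6
```

```bash
python3 arc.py
```

```text
8.55 [628.86013584  43.44559666  55.13088128] -22.491449429167655 [-3.90660652 -3.64558273  1.13988881] radial 51.64476456794997 D 28.569425897568742 tool theta 0.2362464807101219
307 [321. 198.] [668.6  30.1  10. ] r 56.07572368071427 theta -0.0019129162636503105
1982 [332. 261.] [651.1  32.4  56. ] r 50.148070307822344 theta 0.3115204441213584
```

>>> step_arm:
  plan: [0.32,-0.16,0,0,0,0.06,0.32,-0.16,0,0,0,0.06,0.32,-0.16,0,0,0,0.06,0.26,-0.13,0,0,0,0.05,0.2,-0.1,0,0,0,0.04]

```text
time_s: 8.97
ee_pos: [643.8, 43.4, 55.0]
ee_rot: [179.7, 0.3, -37.8]
force: [-5.4, -2.2, 1.2]
gripper_width: 7.8
gripper_force: 2.5
```

>>> step_arm:
  plan: [0,0,0,0,0,0,0,0,0,0,0,0,0,0,0,0,0,0]

```text
time_s: 9.22
ee_pos: [644.1, 43.4, 55.0]
ee_rot: [179.7, 0.3, -37.7]
force: [-4.8, -2.0, 0.6]
gripper_width: 8.0
gripper_force: 2.0
```

```bash
python3 arc.py; python3 - <<'E'
from h import *
p=viewer.grab_frame('wrist');cv2.imwrite('pics/w4.png',p['img'][:,:,::-1])
E
```

```text
9.2667 [644.10544926  43.46812294  55.04399919] -37.67701212073134 [-5.09476921 -2.18858038  0.16839516] radial 51.69372287721119 D 29.047571686700117 tool theta -0.028791587025676635
284 [318. 227.] [668.8  30.3  10. ] r 56.36990446284094 theta -0.0028821035736011913
1971 [333. 261.] [663.2  26.6  56. ] r 50.142611574738545 theta 0.04471887510105521
```

View pics/w4.png

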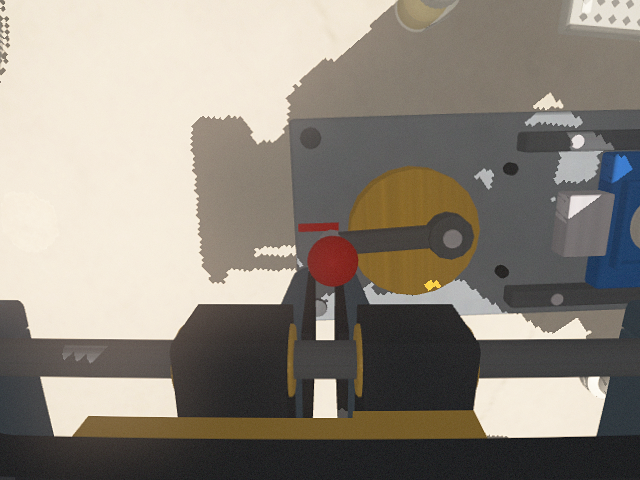

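The lever now lies over the red line: ball at (333,261), axle at (452,238), theta about 0.04. The slide is still back. I back off, rise and go round behind the push plate.

>>> step_arm:
  plan: [-0.5,0,0,0,0,0,-2,0,0,0,0,0,-2,0,0,0,0,0,0,0,-3,0,0,0,0,0,-3.5,0,0,0]

```text
time_s: 9.73
ee_pos: [608.3, 72.5, 119.0]
ee_rot: [179.8, 0.3, -37.6]
force: [1.7, -0.9, 0.3]
gripper_width: 8.2
gripper_force: 0.0
```

>>> step_arm:
  plan: [0,0,-3.5,0,0,-0.12,0,0,-3,0,0,-0.12,0,0,0,0,0,-0.12,0,0,0,0,0,-0.12,0,0,0,0,0,-0.12]

```text
time_s: 10.15
ee_pos: [611.7, 72.2, 187.2]
ee_rot: [-179.9, -0.2, -2.9]
force: [-0.4, 0.6, 0.1]
gripper_width: 8.1
gripper_force: 0.0
```

>>> step_arm:
  plan: [0,0,0,0,0,-0.12,0,0,0,0,0,-0.12,0,0,0,0,0,-0.12,0,0,0,0,0,-0.12,0,0,0,0,0,-0.12]

```text
time_s: 10.57
ee_pos: [611.4, 72.1, 186.2]
ee_rot: [180.0, -0.1, 31.4]
force: [-0.2, -0.6, -0.9]
gripper_width: 8.1
gripper_force: 0.0
```

>>> step_arm:
  plan: [0,0,0,0,0,-0.12,0,0,0,0,0,-0.12,0,0,0,0,0,-0.12,0,0,0,0,0,-0.04]

```text
time_s: 10.9
ee_pos: [611.4, 72.1, 186.2]
ee_rot: [180.0, -0.1, 54.3]
force: [-0.4, 0.3, -0.1]
gripper_width: 7.9
gripper_force: 0.0
```

```bash
python3 - <<'E'
from h import *
O=np.array([606.1,-55.65]); v=[*O,.942]
st=sensors.state(); print(st['time_s'],st['ee_pos'],st['ee_rot'],st['force'])
for n in ['top','scene']:
    p=viewer.grab_frame(n); cv2.imwrite(f'pics/{n}5.png',p['img'][:,:,::-1])
    for k,z in dict(lever_pin=45,push_face=44,pocket=38,chuck_centre=38).items():
        for d in viewer.pinpoint(k,p)[:1]:
            w=atz(p,d['location'],z);print(n,k,round(d['score'],2),np.round(d['location'],0),w.round(1),w2fx(v,w).round(1))
a=np.hstack([cv2.imread('pics/top5.png'),cv2.imread('pics/scene5.png')]); cv2.imwrite('pics/both5.png',cv2.resize(a,(800,300)))
yaw=np.radians(st['ee_rot'][2]); t=fx2w(v,[-144,0,44])-st['ee_pos']
print('tool shift',t@[np.cos(yaw),np.sin(yaw),0],t@[np.sin(yaw),-np.cos(yaw),0],-t[2])
E
```

```text
10.9 [611.42562965  72.08391789 186.15627321] [ 1.79953351e+02 -8.30363549e-02  5.42753285e+01] [-0.44321109  0.335629   -0.08978716]
top lever_pin 0.24 [434. 246.] [ 551.5 -132.1   45. ] [-93.9  -0.8]
top push_face 0.96 [436. 248.] [ 547.6 -134.5   44. ] [-98.2   1. ]
top pocket 0.84 [415. 235.] [ 571.2 -101.8   38. ] [-57.8   1.1]
top chuck_centre 0.42 [431. 248.] [ 548.2 -127.9   38. ] [-92.4   4.3]
scene lever_pin 0.77 [290. 239.] [667.3  17.8  45. ] [95.4 -6.3]
scene push_face 0.75 [372. 225.] [ 560.2 -131.6   44. ] [-88.4  -7.6]
scene pocket 0.67 [359. 229.] [ 579.8 -109.3   38. ] [-58.9 -10.2]
scene chuck_centre 0.57 [362. 230.] [ 572.8 -107.9   38. ] [-61.9  -3.8]
tool shift -250.80608162852786 69.4983719960898 142.15627320755178
```

View pics/both5.png

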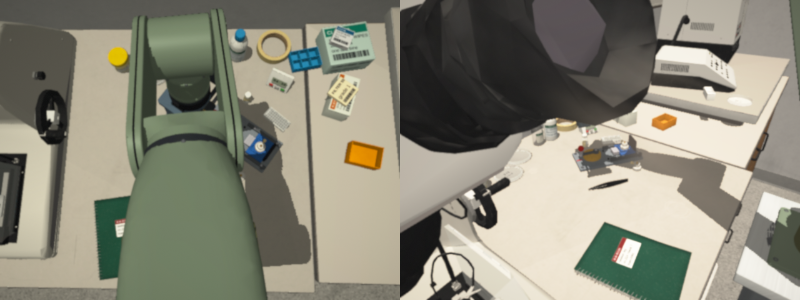

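The lever still lies over the line, and the space behind the fixture is free.

>>> step_arm:
  plan: [-2,0.5,0,0,0,0,-3.6,1,0,0,0,0,-3.6,1,0,0,0,0,-3.6,1,0,0,0,0,-3.6,1,0,0,0,0]

```text
time_s: 11.82
ee_pos: [550.3, -88.8, 186.0]
ee_rot: [180.0, -0.0, 54.0]
force: [1.0, 0.4, -0.5]
gripper_width: 8.2
gripper_force: 0.0
```

>>> step_arm:
  plan: [-3.6,1,0,0,0,0,-3.2,0.9,0,0,0,0,-1.9,0.55,0,0,0,0,0,0,2,0,0,0,0,0,2,0,0,0]

```text
time_s: 12.23
ee_pos: [520.1, -174.2, 146.8]
ee_rot: [179.8, -0.1, 53.8]
force: [-0.2, 0.6, 0.4]
gripper_width: 8.1
gripper_force: 0.0
```

```bash
python3 - <<'E'
from h import *
v=[606.1,-55.65,.942]
st=sensors.state(); print(st['time_s'],st['ee_pos'],st['ee_rot'],w2fx(v,st['ee_pos']))
p=viewer.grab_frame('wrist');p=viewer.grab_frame('wrist');p=viewer.grab_frame('wrist'); cv2.imwrite('pics/w6.png',p['img'][:,:,::-1])
st=sensors.state(); print(st['ee_pos'],w2fx(v,st['ee_pos']))
for k,z in dict(lever_pin=45,cam_axis=45,index_mark=10,push_face=44,pocket=38,chuck_centre=38).items():
    for d in viewer.pinpoint(k,p)[:1]:
        w=atz(p,d['location'],z);print(k,round(d['score'],2),np.round(d['location'],0),w.round(1),w2fx(v,w).round(1))
E
```

```text
12.2333 [ 520.12442204 -174.23903748  146.81819597] [ 1.79772190e+02 -6.41920386e-02  5.37832400e+01] [-146.47563545   -0.21916914]
[ 518.67313379 -172.22413272  144.98748502] [-145.69971604    2.13965001]
index_mark 0.57 [330. 100.] [574.7 -98.6  10. ] [-53.2   0.2]
push_face 0.92 [335. 157.] [ 556.4 -128.1   44. ] [-87.8  -2.4]
chuck_centre 0.79 [330.  99.] [573.5 -98.9  38. ] [-54.2   0.9]
```

View pics/w6.png

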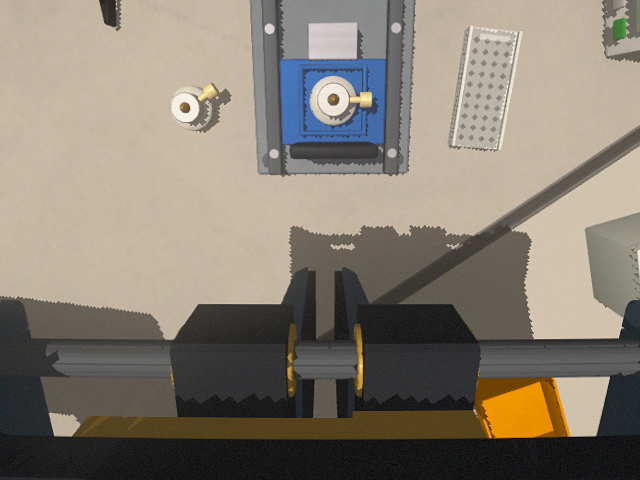

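The push plate is at (335,152), straight ahead of the fingers, and the chuck is upright in its pocket at (333,100). I descend behind the plate.

>>> step_arm:
  plan: [0,0.2,2.5,0,0,0,0,0,2.5,0,0,0,0,0,2.5,0,0,0,0,0,1.7,0,0,0,0,0,0.8,0,0,0]

```text
time_s: 13.1
ee_pos: [520.2, -173.0, 44.1]
ee_rot: [-179.8, 0.1, 54.0]
force: [-0.7, 0.0, -0.1]
gripper_width: 7.9
gripper_force: 0.0
```

>>> step_arm:
  plan: [0.4,0,0,0,0,0,0.8,0,0,0,0,0,0.8,0,0,0,0,0,0.6,0,0,0,0,0,0.4,0,0,0,0,0]

```text
time_s: 13.52
ee_pos: [540.4, -148.5, 47.1]
ee_rot: [179.9, -0.1, 54.0]
force: [0.7, -0.2, -0.1]
gripper_width: 7.5
gripper_force: 0.0
```

>>> step_arm:
  plan: [0.2,0,0,0,0,0,0.2,0,0,0,0,0,0.2,0,0,0,0,0,0.2,0,0,0,0,0,0.2,0,0,0,0,0]

```text
time_s: 13.93
ee_pos: [544.6, -141.4, 46.0]
ee_rot: [-180.0, 0.0, 54.0]
force: [-0.5, -0.6, 1.7]
gripper_width: 8.2
gripper_force: 1.1
```

>>> step_arm:
  plan: [0.2,0,0,0,0,0,0.2,0,0,0,0,0,0.2,0,0,0,0,0,0.2,0,0,0,0,0,0.2,0,0,0,0,0]

```text
time_s: 14.35
ee_pos: [550.6, -133.0, 46.0]
ee_rot: [-180.0, 0.0, 54.0]
force: [-1.6, -1.1, 0.9]
gripper_width: 8.2
gripper_force: 1.1
```

>>> step_arm:
  plan: [0.2,0,0,0,0,0,0.2,0,0,0,0,0,0.2,0,0,0,0,0,0.2,0,0,0,0,0,0.2,0,0,0,0,0]

```text
time_s: 14.77
ee_pos: [556.6, -124.8, 45.9]
ee_rot: [-180.0, 0.0, 54.0]
force: [-1.6, -2.4, 0.8]
gripper_width: 8.1
gripper_force: 1.1
```

>>> step_arm:
  plan: [0.2,0,0,0,0,0,0.2,0,0,0,0,0,0.2,0,0,0,0,0,0.2,0,0,0,0,0,0.2,0,0,0,0,0]

```text
time_s: 15.18
ee_pos: [562.4, -116.7, 45.9]
ee_rot: [-180.0, 0.0, 54.0]
force: [-1.2, -1.4, 1.7]
gripper_width: 8.1
gripper_force: 1.1
```

```bash
cat > push.py <<'E'
from h import *
v=[606.1,-55.65,.942]
p=viewer.grab_frame('wrist'); cv2.imwrite('pics/w7.png',p['img'][:,:,::-1])
st=sensors.state(); print(st['time_s'],st['ee_pos'],w2fx(v,st['ee_pos']),st['force'])
for k,z in dict(lever_pin=45,push_face=44,pocket=38,chuck_centre=38).items():
    for d in viewer.pinpoint(k,p)[:1]:
        w=atz(p,d['location'],z);print(k,round(d['score'],2),np.round(d['location'],0),w.round(1),w2fx(v,w).round(1))
E
python3 push.py
```

```text
15.2333 [ 562.66839659 -116.45161113   45.86227817] [-74.71769679  -0.63708498] [-1.10421023 -0.50290113 -0.3164432 ]
push_face 0.81 [327. 278.] [ 574.2 -102.3   44. ] [-56.5  -1.6]
chuck_centre 0.96 [324. 193.] [592.9 -74.1  38. ] [-22.7  -0.2]
```

>>> step_arm:
  plan: [0.15,0,0,0,0,0,0.15,0,0,0,0,0,0.15,0,0,0,0,0,0.1,0,0,0,0,0]

```text
time_s: 15.77
ee_pos: [565.9, -112.6, 46.0]
ee_rot: [180.0, 0.0, 54.0]
force: [0.7, -1.8, -0.4]
gripper_width: 8.1
gripper_force: 1.0
```

>>> step_arm:
  plan: [0.1,0,0,0,0,0,0.1,0,0,0,0,0]

```text
time_s: 15.93
ee_pos: [567.1, -110.9, 46.0]
ee_rot: [180.0, 0.0, 54.0]
force: [-0.1, -1.9, -0.8]
gripper_width: 8.0
gripper_force: 1.0
```

>>> step_arm:
  plan: [0.1,0,0,0,0,0]

```text
time_s: 16.02
ee_pos: [567.6, -110.1, 45.9]
ee_rot: [180.0, 0.0, 54.0]
force: [0.5, -2.7, -0.6]
gripper_width: 7.9
gripper_force: 1.0
```

>>> step_arm:
  plan: [0.1,0,0,0,0,0]

```text
time_s: 16.1
ee_pos: [567.9, -109.7, 46.0]
ee_rot: [180.0, 0.1, 54.0]
force: [-2.4, -6.5, 1.0]
gripper_width: 7.8
gripper_force: 3.2
```

>>> step_arm:
  plan: [0,0,0,0,0,0,0.03,0,0,0,0,0,0,0,0,0,0,0]

```text
time_s: 16.35
ee_pos: [567.9, -109.7, 46.0]
ee_rot: [180.0, 0.1, 54.0]
force: [-1.5, -5.3, 0.7]
gripper_width: 7.8
gripper_force: 2.6
```

```bash
python3 push.py
```

```text
16.4 [ 567.94257875 -109.70840084   45.97806317] [-66.16209461  -0.93634061] [-1.92372153 -5.73292914  0.78212558]
push_face 0.88 [326. 277.] [579.4 -94.5  44. ] [-47.1  -1.3]
chuck_centre 0.77 [322. 194.] [597.5 -67.   38. ] [-14.3   0.3]
```

View pics/w7.png

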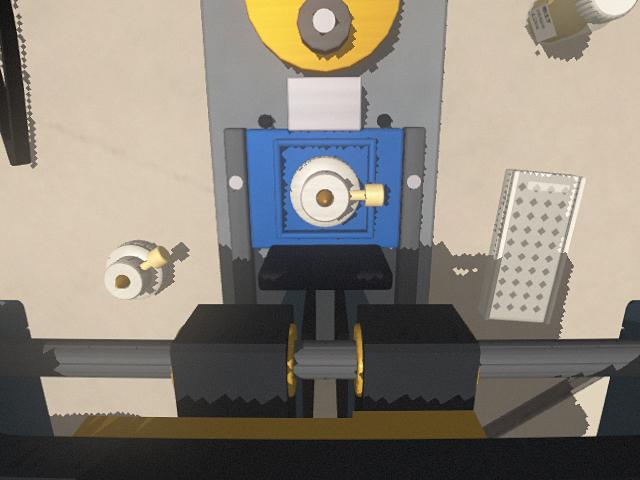

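The slide's nose stands just short of the cam rim at (324,72). It travelled about 40 mm and stopped firmly, and the chuck sits upright in its pocket. I back off.

>>> step_arm:
  plan: [-0.3,0,0,0,0,0,-1,0,0,0,0,0,-2,0,0,0,0,0,-2,0,0,0,0,0,-2,0,0,0,0,0]

```text
time_s: 17.02
ee_pos: [524.4, -168.3, 45.9]
ee_rot: [-180.0, -0.0, 54.0]
force: [0.0, -0.5, -0.1]
gripper_width: 7.9
gripper_force: 0.0
```

>>> step_arm:
  plan: [-1,0,-1,0,0,0,0,0,-3,0,0,0,0,0,-3,0,0,0,0,0,-2,0,0,0,0,0,0,0,0,0]

```text
time_s: 17.43
ee_pos: [522.3, -177.0, 141.4]
ee_rot: [179.4, -0.2, 53.9]
force: [0.1, 0.0, 0.2]
gripper_width: 7.8
gripper_force: 0.0
```

```bash
python3 push.py; python3 - <<'E'
from h import *
p=viewer.grab_frame('wrist'); st=sensors.state(); print(st['qvel'].round(2))
cv2.imwrite('pics/w8.png',p['img'][:,:,::-1])
env.job_done
E
```

```text
17.4833 [ 520.94051734 -176.52503175  139.02371518] [-147.84439726   -2.22373205] [-0.2978162  -0.97711748  0.30091142]
lever_pin 0.49 [468.  89.] [ 647.9 -146.9   45. ] [-49.2 -87.5]
push_face 0.75 [318.  86.] [578.3 -94.5  44. ] [-47.8  -0.4]
chuck_centre 0.77 [318.  26.] [597.9 -67.9  38. ] [-14.7  -0.6]
[-0.05  0.29 -0.2  -0.02 -0.08  0.08]
```

View pics/w8.png

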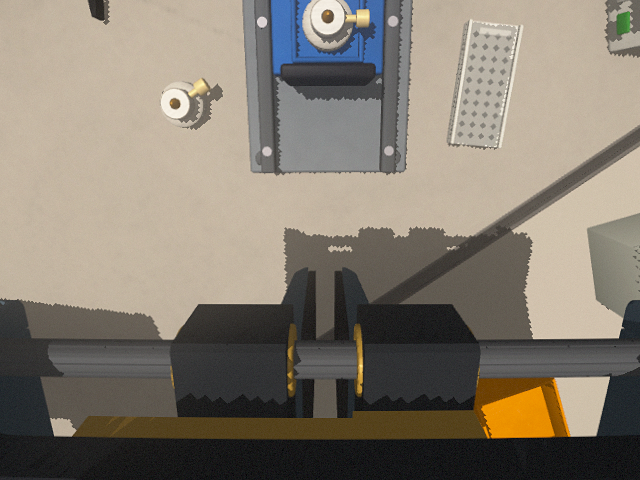

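The slide stays forward with its plate at (328,73), the chuck is upright at (328,17), and the gripper is clear of everything. I hand the job in.

```bash
python3 -c "
from h import *
print(env.job_done())"
```

```text
the job is handed in; nothing more can be done
None
```

I turned the cam to its low point (measured about 0.04 rad off the red line), pushed the slide about 40 mm to a firm stop with the chuck still upright in its pocket, and handed the job in at about 17.5 s; no verdict came back.

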